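# Make up two water-sampling kits on the laboratory bench

### The job

Make up the two sampling kits from the stock on the bench. The orange carrier gets the red-capped bottle in its bottle well and two dishes in its dish seat, amber at the bottom and pink stacked squarely on top of it, because pink is used first; the white carrier gets the blue-capped bottle in its well and the green dish in its seat. Keep bottles and dishes upright and set them down without dropping them, and leave the white-capped bottle in the rack and the glass jar where they are.

Things in the scene. Friction and masses are not known exactly. Their poses are not given: they have to be found in the camera images.
- red_bottle: sampling bottle with a red screw cap, empty, sterile, white plastic, 96 mm tall: body diameter 44 mm to 62 mm above its underside, then a shoulder to 72 mm, cap diameter 34 mm from 76 to 96 mm. Loose, about 70 g. Origin: centre of its underside, z up. Starts upright in one of the three cells of the wire rack
- blue_bottle: sampling bottle with a blue screw cap, empty, sterile, white plastic, 96 mm tall: body diameter 44 mm to 62 mm above its underside, then a shoulder to 72 mm, cap diameter 34 mm from 76 to 96 mm. Loose, about 70 g. Origin: centre of its underside, z up. Starts upright in one of the three cells of the wire rack
- pink_dish: closed culture dish with pink medium seen through its clear lid: a flat round disc, diameter 56 mm, 16 mm high, about 35 g, loose. Its lid is taped and does not come off. Its underside and lid are flat, so dishes stack. Starts flat on the bench. Origin: centre of its underside, z up
- green_dish: closed culture dish with green medium seen through its clear lid: a flat round disc, diameter 56 mm, 16 mm high, about 35 g, loose. Its lid is taped and does not come off. Its underside and lid are flat, so dishes stack. Starts flat on the bench. Origin: centre of its underside, z up
- amber_dish: closed culture dish with amber yellow medium seen through its clear lid: a flat round disc, diameter 56 mm, 16 mm high, about 35 g, loose. Its lid is taped and does not come off. Its underside and lid are flat, so dishes stack. Starts flat on the bench. Origin: centre of its underside, z up
- orange_carrier: orange plastic kit carrier, fixed, 110 (x) by 210 mm (y), 30 mm high. Origin: centre of its underside, z up. Bottle well (smaller, deep round hole): centre x 0, y +50 mm, diameter 64, floor 4 mm above the bench. Dish seat (wider, shallow round recess): centre x 0, y -46 mm, diameter 76, floor 26 mm above the bench, 4 mm deep. Yaw within 0.25 rad
- white_carrier: white plastic kit carrier, fixed, 110 (x) by 210 mm (y), 30 mm high. Origin: centre of its underside, z up. Bottle well (smaller, deep round hole): centre x 0, y +50 mm, diameter 64, floor 4 mm above the bench. Dish seat (wider, shallow round recess): centre x 0, y -46 mm, diameter 76, floor 26 mm above the bench, 4 mm deep. Yaw within 0.25 rad
- rack: stainless wire bottle rack, fixed, 70 mm (its x) by 216 mm (its y), top wire 50 mm above the bench. Three cells in a row, centres x 0, y -70, 0, +70 mm, about 62 mm square inside; bottles stand on its floor 6 mm above the bench and lift straight out. Origin: centre of its underside, z up. Yaw within 0.2 rad
- spare_bottle: sampling bottle with a white screw cap, empty, sterile, white plastic, 96 mm tall: body diameter 44 mm to 62 mm above its underside, then a shoulder to 72 mm, cap diameter 34 mm from 76 to 96 mm. Loose, about 70 g. Origin: centre of its underside, z up. Starts upright in one of the three cells of the wire rack; it is not part of either kit and stays there
- jar: low glass jar with a dark grey lid, diameter 58 mm, 62 mm high, loose on the bench, a bystander. Origin: centre of its underside, z up
Not all that is in view belongs to the job. Leave any brown or purple look-alike of the green_dish alone. Leave any purple or turquoise look-alike of the blue_bottle alone.

How it is judged:
By the outcome, as a careful person would: the job done as asked, in the order asked, and still so for the second after the job is handed in, with the robot touching nothing.
It also fails if it takes over 120 s, if anything falls off the work surface, if the arm or the gripper's body presses on something with over 40 N, if the wrist force passes 120 N, or if a joint passes its speed limit or range.

### The arm

A 7-joint arm with a two-finger parallel gripper is mounted at the origin on the work surface. World frame = base frame: x ahead of the robot, y to its left, z up, the work surface at z = 0. Lengths are in mm, angles in rad, forces in N, time in s.
With the tool pointing down it reaches from about 350 to 900 mm from the base axis. Payload 8.1 kg.
Tool frame: the origin (TCP) lies on the centre line of the jaws, within the pads' length; the fingertips stand 22 mm ahead of it and the grasp point (between the pads) lies 3 mm ahead of it; z points along the fingers, y is the direction in which the jaws open and shut (so a half turn about z gives the same grasp; the last joint's range is limited). The gripper opens to 85 mm and grips with 20 to 120 N. Pads are 22 mm wide; open, the fingers measure 114 mm over their backs; the gripper's body (76 mm by 85 mm) begins 54 mm behind the grasp point. The pads swing forward as they close: fully open they stand 13 mm farther back than shut.
Start: joints at [1.18, 0.434, 0.025, 1.573, -0.012, 1.134, -0.075], TCP at [177.378, -599.314, 253.323] pointing down, gripper open.
Joint ranges: [-2.62, 2.62], [-0.44, 2.09], [-1.27, 1.32], [0.08, 2.57], [-1.32, 4.46], [0.12, 2], [-2.74, 2.74]. Speed limits (rad/s): [2.22, 2.22, 3.01, 3.01, 3.14, 3.14, 3.14].

### API

Orientations are given as a rotation vector (axis times angle).
In Python, from plant import robot gives the robot as it stands.
- The arm moves only by the tool jog_arm, never from a script. Its arguments are lists of equal length, an entry for each row: "rotation": the turn, a rotation vector about the tool's x, y, z in rad, a list of three; "slide": the shift along the tool's x, y, z in m, a list of three; "claw": the opening, from 0 (shut) to 1 (fully open). A call has 1 to 20 rows; each row shifts and turns the commanded pose from where the row before left it, along the tool's axes as they then stand; what a row does not reach is not made up. A row lasts 1/8 s, in which the tool goes at most 62.5 mm and 10.7 degrees, less where a joint would pass 70% of its speed; a pose out of reach is approached as far as the arm can. A call with a gripper value outside its range is refused whole. The fingers move at their own pace and stop on an object; the grip force is fixed at half the most. Time passes only in rows, so rows that do not move let the fingers close. It gives the time, the measured TCP pose, the force and the opening at its end, in the units of the state.
- robot.get_state(): the state, without advancing time (a new reading comes with each control period).
- robot.grab_frame(name): name is "side" or "top" or "wrist"; returns a dict with "color" (384x512x3 uint8, red, green, blue), "fx", "fy", "cx", "cy" (pixels), "distortion" ([k1, k2, p1, p2, k3] as OpenCV has them; the pictures are not rectified), "xyz" and "orientation" of the camera in the world. Camera axes: x right, y down, z forward; pixel columns grow to the right and rows downward; lengths in mm; the calibration is good to about 2 mm. A picture is of the moment at which its call begins. There is no depth.
- robot.finish_job(): hands the job in, once; it reports no verdict.
Trained networks look in a picture, given as the dict that the camera call returned (one of the last four; its "shot" number tells which), for a name from the list of things; names that differ only in an ending like _2 or _b are one class to them, and where a whole thing is asked for, a point or a joint stands for the part that bears it (a point fixed in the world has none). Each returns a list of dicts, best first, with "p" (0 to 1); they miss things now and then, are a little off and sometimes report something else, mostly with a low value. They report only what shows in the picture. A call takes as long as a camera call. They do not tell look-alikes from the thing itself.
- robot.find_in(target, picture): "position" ([x, y, z] in mm, in world coordinates, good to about 4 mm: the middle of the surface that is visible of it).
The state is a dict: "time_s": time; "joint_pos": joint angles; "dq": joint speeds; "effort": joint torques, N m; "tool_pos": TCP position; "tool_rot": TCP orientation; "force": force on the tool from outside, world axes, zero at the start; "wrist_torque": the same for the moment, N m; "grip_width": opening from 0.0 (shut) to 1.0 (fully open).
Only numpy, scipy, OpenCV 4.12 (cv2) and the standard library are available. Lean on these libraries where they do the work, as an engineer would, in place of code of your own. Each camera call takes 0.05 s, during which the arm holds its last target.

## Working session

There is one attempt and no reset: what is moved stays moved. The work goes in short steps, Python scripts to look and compute and a tool call to move; the robot and the scene stay as the last step left them, time stands still between calls to the robot, and variables do not carry over. Pictures are saved under pics/ and viewed, and the job is handed in when it is done.

Besides the shell and the picture viewer there is one more tool, called after "Emit:" in YAML: its name, and indented under it one key for each argument. jog_arm: Moves the arm, as the interface text tells. Its arguments: {"type":"object","properties":{"rotation":{"type":"array","items":{"type":"array","items":{"type":"number"}}},"slide":{"type":"array","items":{"type":"array","items":{"type":"number"}}},"claw":{"type":"array","items":{"type":"number"}}},"required":["rotation","slide","claw"]}

```bash
mkdir -p pics; ls; python3 - <<'E'
from plant import robot
import cv2
s=robot.get_state(); print({k:s[k] for k in('time_s','tool_pos','tool_rot','force','grip_width')})
for n in('top','side'):
    f=robot.grab_frame(n); cv2.imwrite(f'pics/{n}0.png',f['color'][:,:,::-1]); print(n,f['xyz'],f['orientation'],f['fx'],f['cx'],f['cy'],f['distortion'])
    for t in ['red_bottle','blue_bottle','spare_bottle','pink_dish','green_dish','amber_dish','orange_carrier','white_carrier','rack','jar']:
        print(t,[(([round(x) for x in d['position']]),round(d['p'],2)) for d in robot.find_in(t,f)][:4])
E
```

```text
pics
{'time_s': 0.0, 'tool_pos': array([ 177.22064393, -598.86337664,  252.53179939]), 'tool_rot': array([-3.10765230e+00, -4.50109190e-01,  5.83831752e-04]), 'force': array([ 0.00646571,  0.77141345, -0.29670352]), 'grip_width': 1.0022027723185372}
top [ 289.3206122    13.59507773 1159.00719014] [-2.11180183  2.13689277 -0.22851193] 416.16370970155884 262.73226642629777 191.29212042133932 [0.03831576 0.         0.         0.         0.        ]
red_bottle [([512, -234, 80], 0.55)]
blue_bottle [([377, -330, 63], 0.87), ([498, -305, 76], 0.74), ([615, -286, 67], 0.63), ([650, 9, 32], 0.36)]
spare_bottle [([489, -377, 74], 0.78)]
pink_dish [([499, -309, 77], 0.64), ([457, 106, 17], 0.61)]
green_dish [([677, 313, 17], 0.75), ([657, 202, 17], 0.74), ([556, 161, 19], 0.72)]
amber_dish [([455, -117, 13], 0.57)]
orange_carrier [([501, 331, 30], 0.71)]
white_carrier [([649, 8, 27], 0.59)]
rack [([491, -308, 22], 0.88)]
jar [([459, 3, 63], 0.66)]
side [413.81705513 674.19888776 512.48786312] [-0.23737597  2.69928986 -1.37244379] 355.7549532837543 259.3054473271563 197.80918540074936 [-0.07645996  0.          0.          0.          0.        ]
red_bottle [([521, -228, 64], 0.95)]
blue_bottle [([624, -278, 51], 0.83), ([493, -306, 75], 0.64), ([382, -326, 52], 0.55)]
spare_bottle [([493, -301, 71], 0.31)]
pink_dish [([450, 112, 15], 0.78)]
green_dish [([559, 170, 18], 0.95), ([677, 317, 17], 0.88), ([660, 208, 15], 0.72)]
amber_dish [([455, -108, 15], 0.47)]
orange_carrier [([503, 353, 33], 0.9), ([450, 114, 14], 0.44)]
white_carrier [([649, 34, 33], 0.78), ([464, 21, 40], 0.23)]
rack [([492, -252, 25], 0.58), ([463, 23, 39], 0.36)]
jar [([463, 23, 40], 0.84)]
```

View pics/top0.png

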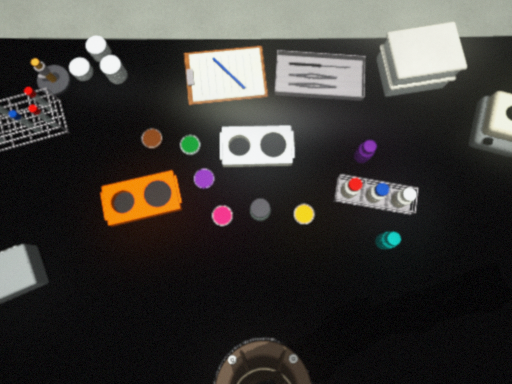

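View pics/side0.png

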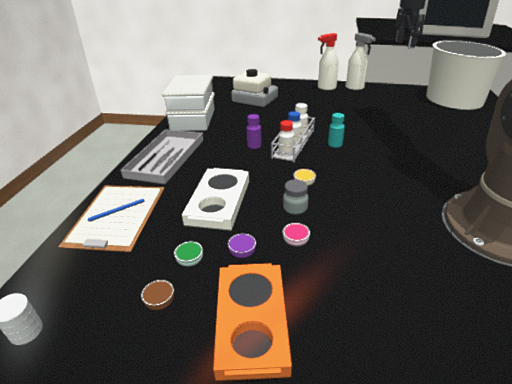

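The top view has the orange carrier at about (141,197) and the white one at (257,146), each with the smaller hole on the left. The green dish is at (190,145), pink at (222,215) and amber at (304,214). The red, blue and white caps are at (354,184), (382,189) and (409,194). Brown, purple and turquoise look-alikes are also in view. Next I measure these by segmentation.

```bash
cat > h.py <<'E'
from plant import robot
import numpy as np, cv2
from scipy.spatial.transform import Rotation as R
def K(f): return np.array([[f['fx'],0,f['cx']],[0,f['fy'],f['cy']],[0,0,1]])
def pix2w(f,uv,z):
    p=cv2.undistortPoints(np.array([[uv]],float),K(f),np.array(f['distortion']))[0,0]
    d=R.from_rotvec(f['orientation']).as_matrix()@np.array([p[0],p[1],1]); c=np.array(f['xyz'])
    return c+d*(z-c[2])/d[2]
def w2pix(f,P):
    M=R.from_rotvec(f['orientation']).as_matrix().T
    return cv2.projectPoints(np.array(P,float).reshape(-1,1,3),cv2.Rodrigues(M)[0],-M@np.array(f['xyz']),K(f),np.array(f['distortion']))[0][:,0]
HUE={'red':[(0,8),(174,180)],'pink':[(160,173)],'orange':[(8,19)],'amber':[(20,34)],'green':[(45,75)],'blue':[(105,122)]}
def blobs(f,col,minA=15,smin=120,vmin=60):
    h=cv2.cvtColor(f['color'],cv2.COLOR_RGB2HSV); m=np.zeros(h.shape[:2],np.uint8)
    for a,b in HUE[col]: m|=cv2.inRange(h,(a,smin,vmin),(b,255,255))
    n,l,s,c=cv2.connectedComponentsWithStats(m)
    return [(tuple(np.round(c[i],1)),int(s[i,4]),l==i) for i in np.argsort(-s[:,4]) if i>0 and s[i,4]>=minA]
def delta(x,y,z,ang=None):
    """remaining: world target TCP, ang = world angle of jaw axis; prints turn about tool z, then slide in tool axes after that turn"""
    s=robot.get_state(); r=R.from_rotvec(s['tool_rot']); m=r.as_matrix()
    turn=0
    if ang is not None:
        a=np.arctan2(m[1,1],m[0,1]); d=(ang-a+np.pi/2)%np.pi-np.pi/2; turn=-d
    m2=(r*R.from_rotvec([0,0,turn])).as_matrix()
    tilt=R.align_vectors([[0,0,-1]],[m[:,2]])[0].as_rotvec()
    print('t',round(s['time_s'],2),'tcp',np.round(s['tool_pos'],1),'jaw',round(np.arctan2(m[1,1],m[0,1]),3),'tilt',np.round(m.T@tilt,3),'F',np.round(s['force'],1),'g',round(s['grip_width'],3))
    print('turn z',round(turn,3),'slide mm',np.round(m2.T@(np.array([x,y,z])-s['tool_pos']),1), 'j7',np.round(s['joint_pos'],2))
E
python3 - <<'E'
from h import *
f=robot.grab_frame('top')
for col,z in [('red',102),('blue',102),('pink',16),('green',16),('amber',16),('orange',30)]:
    for c,a,m in blobs(f,col)[:3]: print(col,c,a,np.round(pix2w(f,c,z),1))
# orange carrier rect & holes
def carrier(mask,name):
    cs,hi=cv2.findContours(mask.astype(np.uint8),cv2.RETR_CCOMP,cv2.CHAIN_APPROX_NONE)
    for c,h in zip(cs,hi[0]):
        if cv2.contourArea(c)<80: continue
        W=np.array([pix2w(f,p[0],30)[:2] for p in c],np.float32)
        r=cv2.minAreaRect(W); print(name,'hole' if h[3]>=0 else 'outer',np.round(r[0],1),np.round(r[1],1),round(r[2],1), np.round(np.mean(W,0),1))
carrier(blobs(f,'orange')[0][2],'orange')
g=cv2.cvtColor(f['color'],cv2.COLOR_RGB2HSV); m=cv2.inRange(g,(0,0,150),(180,60,255)); m[:115]=0;m[175:]=0;m[:,:210]=0;m[:,310:]=0
carrier(m,'white')
cv2.imwrite('pics/crop1.png',cv2.resize(f['color'][110:260,90:430,::-1],None,fx=2.3,fy=2.3,interpolation=cv2.INTER_CUBIC))
E
```

```text
red (np.float64(355.0), np.float64(183.9)) 150 [ 518.7 -245.6  102. ]
red (np.float64(29.2), np.float64(91.3)) 104 [779.2 612.5 102. ]
red (np.float64(33.6), np.float64(109.0)) 95 [729.3 597.  102. ]
blue (np.float64(381.9), np.float64(188.9)) 140 [ 504.7 -314.6  102. ]
blue (np.float64(13.5), np.float64(114.2)) 80 [714.8 646.9 102. ]
blue (np.float64(227.3), np.float64(71.7)) 72 [836.3  87.5 102. ]
pink (np.float64(221.8), np.float64(214.9)) 251 [453.4 107.5  16. ]
green (np.float64(189.5), np.float64(143.8)) 207 [659.2 200.7  16. ]
amber (np.float64(303.6), np.float64(213.5)) 254 [ 454.8 -119.1   16. ]
amber (np.float64(34.5), np.float64(61.8)) 39 [910.9 654.1  16. ]
orange (np.float64(139.2), np.float64(198.2)) 2626 [500.2 332.1  30. ]
orange (np.float64(228.0), np.float64(58.8)) 326 [914.3  90.5  30. ]
orange (np.float64(151.5), np.float64(137.5)) 242 [673.9 305.3  30. ]
orange outer [501.9 328. ] [122.1 216.4] 13.1 [501.6 327.7]
orange hole [490.2 374.1] [56.4 55.4] 89.4 [490.2 374. ]
orange hole [513.7 283.6] [70.1 72.7] 46.3 [513.6 283.6]
white outer [651.3   8.1] [114.9 209.1] 0.4 [651.   10.8]
white hole [649.5  59.7] [61.7 59. ] 43.7 [649.6  59.5]
white hole [652.4 -37.1] [73.3 74.3] 45.2 [652. -37.]
```

View pics/crop1.png

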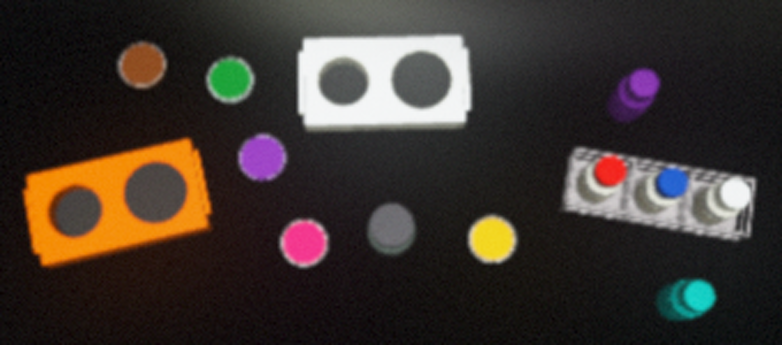

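```bash
python3 -c "
from h import *
delta(518,-244,220,-0.2)"
```

```text
t 1.15 tcp [ 177.4 -599.3  253.4] jaw -1.283 tilt [ 0. -0. -0.] F [-0.3 -0.1  0.1] g 1.0
turn z -1.083 slide mm [415.9 263.2  33.3] j7 [ 1.18  0.43  0.02  1.57 -0.01  1.13 -0.08]
```

Emit:
jog_arm:
  rotation:
    - [0,0,-0.18]
    - [0,0,-0.18]
    - [0,0,-0.18]
    - [0,0,-0.18]
    - [0,0,-0.18]
    - [0,0,-0.18]
    - [0,0,0]
    - [0,0,0]
    - [0,0,0]
    - [0,0,0]
    - [0,0,0]
    - [0,0,0]
    - [0,0,0]
    - [0,0,0]
    - [0,0,0]
    - [0,0,0]
    - [0,0,0]
    - [0,0,0]
    - [0,0,0]
    - [0,0,0]
  slide:
    - [0,0,0]
    - [0,0,0]
    - [0,0,0]
    - [0,0,0]
    - [0,0,0]
    - [0,0,0]
    - [0.032,0.0202,0.0026]
    - [0.032,0.0202,0.0026]
    - [0.032,0.0202,0.0026]
    - [0.032,0.0202,0.0026]
    - [0.032,0.0202,0.0026]
    - [0.032,0.0202,0.0026]
    - [0.032,0.0202,0.0026]
    - [0.032,0.0202,0.0026]
    - [0.032,0.0202,0.0026]
    - [0.032,0.0202,0.0026]
    - [0.032,0.0202,0.0026]
    - [0.032,0.0202,0.0026]
    - [0.032,0.0202,0.0026]
    - [0,0,0]
  claw: [1,1,1,1,1,1,1,1,1,1,1,1,1,1,1,1,1,1,1,1]

```text
time_s: 3.65
tool_pos: [520.6, -241.5, 219.5]
tool_rot: [-2.43, -1.991, -0.003]
force: [-0.0, 0.0, 0.2]
grip_width: 0.994
```

```bash
python3 - <<'E'
from h import *
delta(518,-244,220,-0.2)
f=robot.grab_frame('wrist'); cv2.imwrite('pics/w1.png',f['color'][:,:,::-1]); print(f['xyz'])
for c in('red','blue'):
    for b in blobs(f,c,100)[:2]: print(c,b[0],b[1],np.round(pix2w(f,b[0],102),1))
E
```

```text
t 3.65 tcp [ 520.6 -241.5  219.5] jaw -0.198 tilt [ 0.001 -0.002 -0.   ] F [-0.   0.   0.2] g 0.994
turn z 0.002 slide mm [-3.  -2.  -0.5] j7 [ 0.61  0.41 -0.37  1.72  0.17  1.04 -0.01]
[ 536.40653651 -160.64594618  340.31804784]
red (np.float64(257.3), np.float64(197.2)) 1470 [ 520.2 -243.9  102. ]
blue (np.float64(257.3), np.float64(260.1)) 392 [ 509.1 -299.4  102. ]
```

View pics/w1.png

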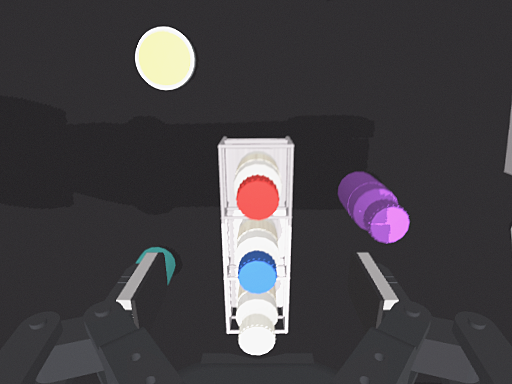

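The wrist view shows the red cap top at about (258,200), centred between the jaws at columns 140 and 378. The rack runs straight along the column direction, so the yaw is right.

```bash
python3 -c "
from h import *
delta(519,-246,99,-0.2)"
```

```text
t 3.7 tcp [ 519.2 -243.6  219.4] jaw -0.2 tilt [-0. -0.  0.] F [ 0.9 -0.9  0.5] g 1.0
turn z -0.0 slide mm [ -2.4   0.3 120.4] j7 [ 0.62  0.41 -0.37  1.72  0.17  1.04 -0.01]
```

Emit:
jog_arm:
  rotation:
    - [0,0,0]
    - [0,0,0]
    - [0,0,0]
    - [0,0,0]
    - [0,0,0]
    - [0,0,0]
    - [0,0,0]
    - [0,0,0]
    - [0,0,0]
    - [0,0,0]
    - [0,0,0]
    - [0,0,0]
    - [0,0,0]
    - [0,0,0]
  slide:
    - [-0.0024,0,0.02]
    - [0,0,0.025]
    - [0,0,0.025]
    - [0,0,0.025]
    - [0,0,0.015]
    - [0,0,0.01]
    - [0,0,0]
    - [0,0,0]
    - [0,0,0]
    - [0,0,0]
    - [0,0,0]
    - [0,0,0]
    - [0,0,0]
    - [0,0,0]
  claw: [1,1,1,1,1,1,1,1,0,0,0,0,0,0]

```text
time_s: 5.45
tool_pos: [518.4, -247.3, 99.9]
tool_rot: [2.435, 1.984, 0.001]
force: [0.1, 0.4, 5.4]
grip_width: 0.378
```

```bash
python3 - <<'E'
from h import *
delta(519,-246,250,-0.2)
f=robot.grab_frame('wrist'); cv2.imwrite('pics/w2.png',f['color'][:,:,::-1])
E
```

```text
t 5.45 tcp [ 518.4 -247.3   99.9] jaw -0.203 tilt [0.001 0.    0.   ] F [0.1 0.4 5.4] g 0.378
turn z -0.003 slide mm [   1.4    0.5 -150.1] j7 [ 0.59  0.55 -0.33  1.84  0.24  0.79 -0.07]
```

View pics/w2.png

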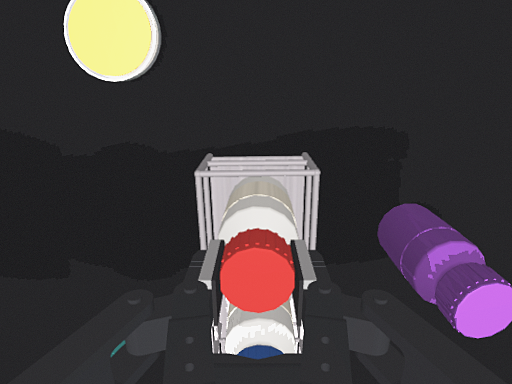

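The red cap sits at about (258,270) between the pads, and opening 0.378 fits a 34 mm cap. I lift it straight up.

Emit:
jog_arm:
  rotation:
    - [0,0,0]
    - [0,0,0]
    - [0,0,0]
    - [0,0,0]
    - [0,0,0]
    - [0,0,0]
    - [0,0,0]
    - [0,0,0]
    - [0,0,0]
  slide:
    - [0,0,-0.008]
    - [0,0,-0.015]
    - [0,0,-0.02]
    - [0,0,-0.025]
    - [0,0,-0.025]
    - [0,0,-0.025]
    - [0,0,-0.02]
    - [0,0,-0.012]
    - [0,0,0]
  claw: [0,0,0,0,0,0,0,0,0]

```text
time_s: 6.62
tool_pos: [518.3, -247.2, 250.5]
tool_rot: [2.434, 1.984, 0.001]
force: [0.1, -0.8, -0.8]
grip_width: 0.375
```

```bash
python3 - <<'E'
from h import *
delta(490.8,376.8,250)
E
```

```text
t 6.62 tcp [ 518.3 -247.2  250.5] jaw -0.203 tilt [0.002 0.    0.   ] F [ 0.1 -0.8 -0.8] g 0.375
turn z 0 slide mm [ 605.7 -152.8    0. ] j7 [ 0.63  0.39 -0.37  1.68  0.15  1.1   0.  ]
```

Emit:
jog_arm:
  rotation:
    - [0,0,0]
    - [0,0,0]
    - [0,0,0]
    - [0,0,0]
    - [0,0,0]
    - [0,0,0]
    - [0,0,0]
    - [0,0,0]
    - [0,0,0]
    - [0,0,0]
    - [0,0,0]
    - [0,0,0]
    - [0,0,0]
    - [0,0,0]
    - [0,0,0]
    - [0,0,0]
    - [0,0,0]
    - [0,0,0]
    - [0,0,0]
    - [0,0,0]
  slide:
    - [0.015,-0.0038,0]
    - [0.025,-0.0063,0]
    - [0.035,-0.0088,0]
    - [0.035,-0.0088,0]
    - [0.035,-0.0088,0]
    - [0.035,-0.0088,0]
    - [0.035,-0.0088,0]
    - [0.035,-0.0088,0]
    - [0.035,-0.0088,0]
    - [0.035,-0.0088,0]
    - [0.035,-0.0088,0]
    - [0.035,-0.0088,0]
    - [0.035,-0.0088,0]
    - [0.035,-0.0088,0]
    - [0.035,-0.0088,0]
    - [0.035,-0.0088,0]
    - [0.035,-0.0088,0]
    - [0.025,-0.0063,0]
    - [0.0157,-0.0042,0]
    - [0,0,0]
  claw: [0,0,0,0,0,0,0,0,0,0,0,0,0,0,0,0,0,0,0,0]

```text
time_s: 9.12
tool_pos: [489.5, 377.9, 248.9]
tool_rot: [-2.432, -1.987, 0.002]
force: [-0.4, -1.0, 0.3]
grip_width: 0.376
```

```bash
python3 - <<'E'
from h import *
delta(490.8,376.8,97.9)
f=robot.grab_frame('wrist'); cv2.imwrite('pics/w3.png',f['color'][:,:,::-1])
W=blobs(f,'orange')[0]
cs,hi=cv2.findContours(W[2].astype(np.uint8),cv2.RETR_CCOMP,cv2.CHAIN_APPROX_NONE)
for c,h in zip(cs,hi[0]):
    if cv2.contourArea(c)>300:
        P=np.array([pix2w(f,p[0],30)[:2] for p in c],np.float32); print(h[3]>=0,cv2.minEnclosingCircle(P),cv2.minAreaRect(P))
s=robot.get_state();print(s['tool_pos'])
f=robot.grab_frame('side'); cv2.imwrite('pics/s3.png',f['color'][:,:,::-1])
E
```

```text
t 9.12 tcp [489.5 377.9 248.9] jaw -0.201 tilt [-0.001  0.     0.   ] F [-0.4 -1.   0.3] g 0.376
turn z 0 slide mm [ -0.8   1.6 151. ] j7 [-0.37  0.49 -0.56  1.56  0.27  1.17 -1.18]
False ((541.8997192382812, 331.9203186035156), 91.7363510131836) ((537.3638916015625, 330.85577392578125), (47.109561920166016, 179.60531616210938), 13.20785903930664)
[490.22138933 376.6262623  248.96794962]
```

View pics/w3.png

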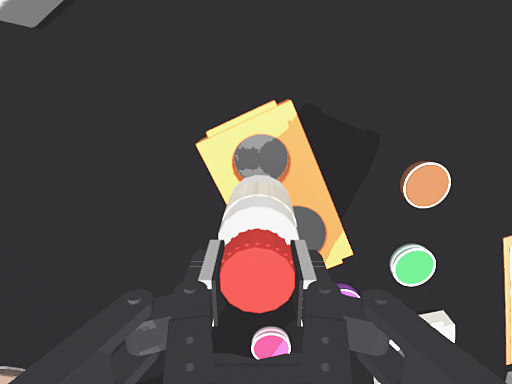

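View pics/s3.png

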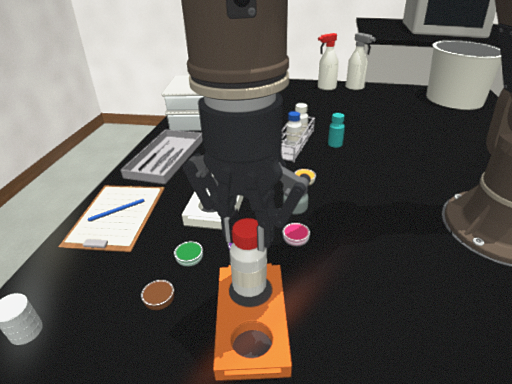

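In the wrist view the well centre is at about (261,159) and the red bottle hangs upright. I check the well position from this camera.

```bash
python3 - <<'E'
from h import *
f=robot.grab_frame('wrist')
print(pix2w(f,(261,159),30),pix2w(f,(261,134),30),pix2w(f,(261,184),30))
for z in(30,):
  t=np.linspace(0,6.28,60)
  P=np.c_[490.8+32*np.cos(t),376.8+32*np.sin(t),0*t+30]; im=f['color'].copy()
  cv2.polylines(im,[w2pix(f,P).astype(np.int32)],True,(0,255,0)); cv2.imwrite('pics/w4.png',cv2.resize(im[80:280,150:370,::-1],None,fx=3,fy=3))
E
```

```text
[495.68949781 379.62525039  30.        ] [501.05845209 406.12715342  30.        ] [490.0575444  351.80968552  30.        ]
```

View pics/w4.png

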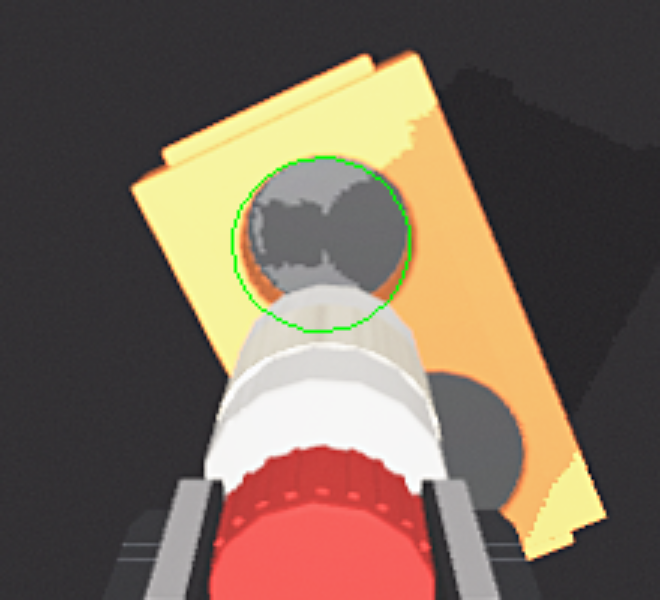

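Emit:
jog_arm:
  rotation:
    - [0,0,0]
    - [0,0,0]
    - [0,0,0]
    - [0,0,0]
    - [0,0,0]
    - [0,0,0]
    - [0,0,0]
    - [0,0,0]
    - [0,0,0]
    - [0,0,0]
    - [0,0,0]
  slide:
    - [0,0.002,0.012]
    - [0,0,0.022]
    - [0,0,0.025]
    - [0,0,0.025]
    - [0,0,0.022]
    - [0,0,0.016]
    - [0,0,0.01]
    - [0,0,0.008]
    - [0,0,0.005]
    - [0,0,0.003]
    - [0,0,0]
  claw: [0,0,0,0,0,0,0,0,0,0,0]

```text
time_s: 10.65
tool_pos: [492.7, 376.5, 101.6]
tool_rot: [2.435, 1.985, 0.0]
force: [0.2, -0.2, -0.8]
grip_width: 0.379
```

```bash
python3 - <<'E'
from h import *
delta(492,377,97.9)
E
```

```text
t 10.65 tcp [492.7 376.5 101.6] jaw -0.203 tilt [ 0. -0. -0.] F [ 0.2 -0.2 -0.8] g 0.379
turn z 0 slide mm [ 0.3 -0.8  3.7] j7 [-0.41  0.64 -0.5   1.71  0.38  0.89 -1.27]
```

Emit:
jog_arm:
  rotation:
    - [0,0,0]
    - [0,0,0]
    - [0,0,0]
    - [0,0,0]
  slide:
    - [0,0,0.001]
    - [0,0,0.001]
    - [0,0,0.001]
    - [0,0,0]
  claw: [0,0,0,0]

```text
time_s: 11.15
tool_pos: [492.7, 376.4, 98.4]
tool_rot: [2.435, 1.985, -0.0]
force: [0.5, 0.6, -0.9]
grip_width: 0.377
```

Emit:
jog_arm:
  rotation:
    - [0,0,0]
    - [0,0,0]
    - [0,0,0]
  slide:
    - [0,0,0.0005]
    - [0,0,0.0005]
    - [0,0,0]
  claw: [0,0,0]

```text
time_s: 11.52
tool_pos: [492.7, 376.8, 98.0]
tool_rot: [-2.435, -1.985, -0.001]
force: [-0.9, -0.0, 5.2]
grip_width: 0.372
```

There is contact at 5 N, so I release and rise.

Emit:
jog_arm:
  rotation:
    - [0,0,0]
    - [0,0,0]
    - [0,0,0]
    - [0,0,0]
    - [0,0,0]
    - [0,0,0]
    - [0,0,0]
    - [0,0,0]
    - [0,0,0]
    - [0,0,0]
    - [0,0,0]
    - [0,0,0]
    - [0,0,0]
  slide:
    - [0,0,0]
    - [0,0,0]
    - [0,0,0]
    - [0,0,0]
    - [0,0,-0.005]
    - [0,0,-0.015]
    - [0,0,-0.025]
    - [0,0,-0.03]
    - [0,0,-0.03]
    - [0,0,-0.025]
    - [0,0,-0.015]
    - [0,0,-0.007]
    - [0,0,0]
  claw: [0.45,0.55,0.7,0.85,1,1,1,1,1,1,1,1,1]

```text
time_s: 13.15
tool_pos: [492.6, 376.4, 249.5]
tool_rot: [2.435, 1.985, -0.0]
force: [0.1, 0.0, -0.6]
grip_width: 1.006
```

```bash
python3 - <<'E'
from h import *
f=robot.grab_frame('wrist'); cv2.imwrite('pics/w5.png',f['color'][:,:,::-1])
f=robot.grab_frame('side'); cv2.imwrite('pics/s5.png',f['color'][:,:,::-1])
delta(504.7,-315,250,-0.2)
E
```

```text
t 13.25 tcp [492.4 376.1 248.6] jaw -0.203 tilt [-0.001  0.001 -0.   ] F [ 0.1 -0.2 -0.8] g 0.998
turn z -0.003 slide mm [-674.9  149.3   -0.8] j7 [-0.37  0.49 -0.56  1.56  0.27  1.17 -1.18]
```

View pics/w5.png

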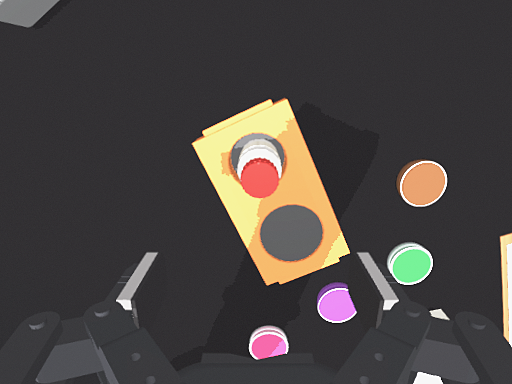

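View pics/s5.png

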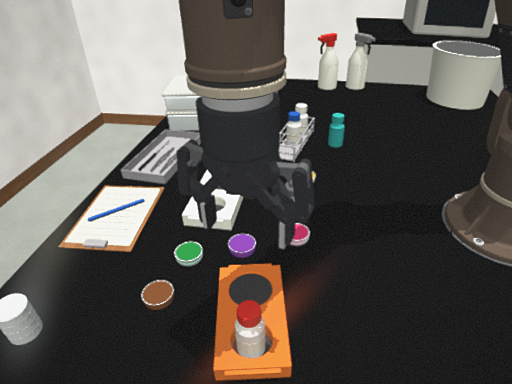

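The red bottle stands upright in the orange well (wrist view, cap at (260,178)). The seat is at about (292,233). Next is amber.

```bash
python3 - <<'E'
from h import *
f=robot.grab_frame('wrist')
print(pix2w(f,(292,233),30))
delta(454.8,-119,170,-0.2)
E
```

```text
[515.27750641 286.01907656  30.        ]
t 13.3 tcp [492.4 376.1 248.5] jaw -0.203 tilt [-0.001  0.001 -0.   ] F [ 0.4 -0.3  0.1] g 1.0
turn z -0.003 slide mm [-492.6   61.6   79.1] j7 [-0.37  0.49 -0.56  1.56  0.27  1.17 -1.18]
```

Emit:
jog_arm:
  rotation:
    - [0,0,0]
    - [0,0,0]
    - [0,0,0]
    - [0,0,0]
    - [0,0,0]
    - [0,0,0]
    - [0,0,0]
    - [0,0,0]
    - [0,0,0]
    - [0,0,0]
    - [0,0,0]
    - [0,0,0]
    - [0,0,0]
    - [0,0,0]
    - [0,0,0]
    - [0,0,0]
    - [0,0,0]
    - [0,0,0]
  slide:
    - [-0.0308,0.00385,0.005]
    - [-0.0308,0.00385,0.005]
    - [-0.0308,0.00385,0.005]
    - [-0.0308,0.00385,0.005]
    - [-0.0308,0.00385,0.005]
    - [-0.0308,0.00385,0.005]
    - [-0.0308,0.00385,0.005]
    - [-0.0308,0.00385,0.005]
    - [-0.0308,0.00385,0.005]
    - [-0.0308,0.00385,0.005]
    - [-0.0308,0.00385,0.005]
    - [-0.0308,0.00385,0.005]
    - [-0.0308,0.00385,0.005]
    - [-0.0308,0.00385,0.005]
    - [-0.0308,0.00385,0.005]
    - [-0.0308,0.00385,0.005]
    - [0,0,0]
    - [0,0,0]
  claw: [1,1,1,1,1,1,1,1,1,1,1,1,1,1,1,1,1,1]

```text
time_s: 15.55
tool_pos: [453.5, -118.0, 169.2]
tool_rot: [-2.434, -1.985, 0.0]
force: [-0.6, 0.7, 0.0]
grip_width: 1.0
```

```bash
python3 - <<'E'
from h import *
f=robot.grab_frame('wrist'); cv2.imwrite('pics/w6.png',f['color'][:,:,::-1])
h=cv2.cvtColor(f['color'],cv2.COLOR_RGB2HSV)
for b in blobs(f,'amber',200,60)[:3]:print(b[:2],np.round(pix2w(f,b[0],14),1))
delta(454.8,-119,50,-0.2)
E
```

```text
((np.float64(259.4), np.float64(180.5)), 2316) [ 455.2 -118.5   14. ]
t 15.6 tcp [ 453.6 -117.7  169.4] jaw -0.202 tilt [-0.    -0.001 -0.   ] F [-0.3  0.4  0.7] g 1.0
turn z -0.002 slide mm [ -1.1   1.4 119.4] j7 [ 0.5   0.32 -0.45  2.02  0.18  0.84 -0.25]
```

View pics/w6.png

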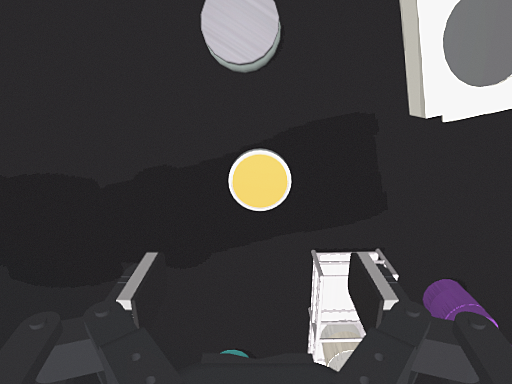

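Amber is at (259,180), which gives (455,-118.5) and agrees with the top camera. I descend and grip.

Emit:
jog_arm:
  rotation:
    - [0,0,0]
    - [0,0,0]
    - [0,0,0]
    - [0,0,0]
    - [0,0,0]
    - [0,0,0]
    - [0,0,0]
    - [0,0,0]
    - [0,0,0]
    - [0,0,0]
    - [0,0,0]
    - [0,0,0]
    - [0,0,0]
    - [0,0,0]
    - [0,0,0]
    - [0,0,0]
    - [0,0,0]
    - [0,0,0]
  slide:
    - [-0.0005,0.0015,0.015]
    - [0,0,0.022]
    - [0,0,0.025]
    - [0,0,0.025]
    - [0,0,0.022]
    - [0,0,0.014]
    - [0,0,0.01]
    - [0,0,0.006]
    - [0,0,0.003]
    - [0,0,0]
    - [0,0,0]
    - [0,0,0]
    - [0,0,0]
    - [0,0,0]
    - [0,0,0]
    - [0,0,0]
    - [0,0,0]
    - [0,0,0]
  claw: [1,1,1,1,1,1,1,1,1,1,1,0.85,0.75,0.7,0.6,0,0,0]

```text
time_s: 17.85
tool_pos: [455.0, -119.4, 28.2]
tool_rot: [2.435, 1.985, -0.0]
force: [-2.4, 1.1, 13.5]
grip_width: 0.619
```

```bash
python3 - <<'E'
from h import *
delta(455,-119,150,-0.2)
f=robot.grab_frame('wrist'); cv2.imwrite('pics/w7.png',f['color'][:,:,::-1])
f=robot.grab_frame('side'); cv2.imwrite('pics/s7.png',cv2.resize(f['color'][100:300,200:420,::-1],None,fx=3,fy=3))
E
```

```text
t 17.85 tcp [ 455.  -119.4   28.2] jaw -0.203 tilt [ 0.  0. -0.] F [-2.4  1.1 13.5] g 0.619
turn z -0.003 slide mm [   0.4   -0.  -121.8] j7 [ 0.4   0.55 -0.33  2.14  0.36  0.51 -0.41]
```

View pics/w7.png

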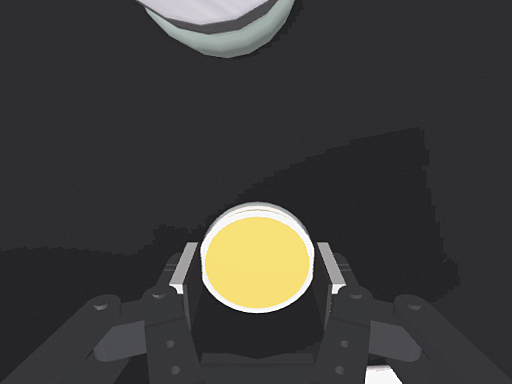

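View pics/s7.png

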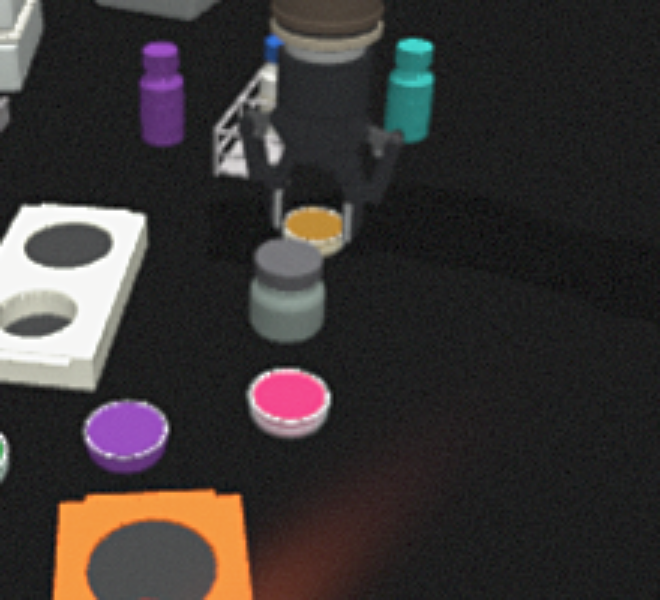

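Amber is gripped level between the pads. I lift and carry it to the orange seat.

Emit:
jog_arm:
  rotation:
    - [0,0,0]
    - [0,0,0]
    - [0,0,0]
    - [0,0,0]
    - [0,0,0]
    - [0,0,0]
    - [0,0,0]
    - [0,0,0]
  slide:
    - [0,0,-0.008]
    - [0,0,-0.015]
    - [0,0,-0.022]
    - [0,0,-0.025]
    - [0,0,-0.025]
    - [0,0,-0.02]
    - [0,0,-0.01]
    - [0,0,0]
  claw: [0,0,0,0,0,0,0,0]

```text
time_s: 18.95
tool_pos: [455.2, -119.6, 153.2]
tool_rot: [2.434, 1.984, 0.001]
force: [0.6, 0.1, -1.0]
grip_width: 0.62
```

```bash
python3 - <<'E'
from h import *
delta(514.5,285,150)
E
```

```text
t 18.95 tcp [ 455.2 -119.6  153.2] jaw -0.203 tilt [ 0.001  0.    -0.   ] F [ 0.6  0.1 -1. ] g 0.62
turn z 0 slide mm [408.2 -23.6   3. ] j7 [ 0.5   0.35 -0.45  2.03  0.21  0.8  -0.27]
```

Emit:
jog_arm:
  rotation:
    - [0,0,0]
    - [0,0,0]
    - [0,0,0]
    - [0,0,0]
    - [0,0,0]
    - [0,0,0]
    - [0,0,0]
    - [0,0,0]
    - [0,0,0]
    - [0,0,0]
    - [0,0,0]
    - [0,0,0]
    - [0,0,0]
    - [0,0,0]
    - [0,0,0]
    - [0,0,0]
    - [0,0,0]
  slide:
    - [0.012,-0.0007,0]
    - [0.022,-0.0013,0]
    - [0.031,-0.0018,0]
    - [0.031,-0.0018,0]
    - [0.031,-0.0018,0]
    - [0.031,-0.0018,0]
    - [0.031,-0.0018,0]
    - [0.031,-0.0018,0]
    - [0.031,-0.0018,0]
    - [0.031,-0.0018,0]
    - [0.031,-0.0018,0]
    - [0.031,-0.0018,0]
    - [0.031,-0.0018,0]
    - [0.022,-0.0013,0]
    - [0.0112,-0.0005,0]
    - [0,0,0]
    - [0,0,0]
  claw: [0,0,0,0,0,0,0,0,0,0,0,0,0,0,0,0,0]

```text
time_s: 21.08
tool_pos: [514.3, 283.8, 152.3]
tool_rot: [2.436, 1.983, -0.001]
force: [0.4, -0.3, -0.3]
grip_width: 0.615
```

```bash
python3 - <<'E'
from h import *
f=robot.grab_frame('wrist'); im=f['color'].copy()
t=np.linspace(0,6.28,60)
P=np.c_[514.5+38*np.cos(t),285+38*np.sin(t),0*t+30]
cv2.polylines(im,[w2pix(f,P).astype(np.int32)],True,(0,255,0)); cv2.imwrite('pics/w8.png',im[:,:,::-1])
delta(514.5,285,54.2)
E
```

```text
t 21.12 tcp [514.3 283.7 152.4] jaw -0.205 tilt [ 0.     0.001 -0.   ] F [ 0.7 -0.9 -1.1] g 0.613
turn z 0 slide mm [ 1.4 -0.1 98.2] j7 [-0.26  0.53 -0.48  1.75  0.3   0.94 -1.07]
```

View pics/w8.png

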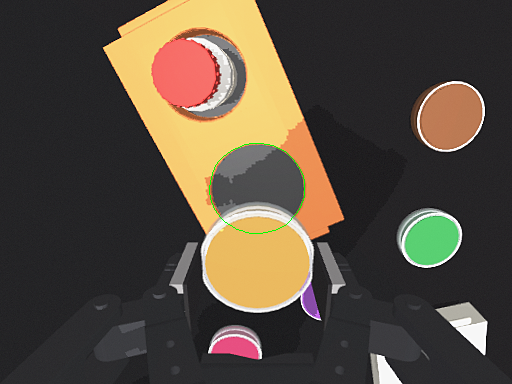

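The projected seat circle (green) matches the recess to within about 1 mm. I descend slowly.

Emit:
jog_arm:
  rotation:
    - [0,0,0]
    - [0,0,0]
    - [0,0,0]
    - [0,0,0]
    - [0,0,0]
    - [0,0,0]
    - [0,0,0]
    - [0,0,0]
    - [0,0,0]
    - [0,0,0]
  slide:
    - [0.001,0,0.012]
    - [0,0,0.02]
    - [0,0,0.022]
    - [0,0,0.018]
    - [0,0,0.01]
    - [0,0,0.006]
    - [0,0,0.004]
    - [0,0,0.002]
    - [0,0,0.001]
    - [0,0,0]
  claw: [0,0,0,0,0,0,0,0,0,0]

```text
time_s: 22.38
tool_pos: [514.5, 286.2, 57.7]
tool_rot: [2.435, 1.985, 0.001]
force: [0.5, -0.5, -0.1]
grip_width: 0.616
```

Emit:
jog_arm:
  rotation:
    - [0,0,0]
    - [0,0,0]
    - [0,0,0]
    - [0,0,0]
    - [0,0,0]
  slide:
    - [0,0,0.001]
    - [0,0,0.001]
    - [0,0,0.0007]
    - [0,0,0]
    - [0,0,0]
  claw: [0,0,0,0,0]

```text
time_s: 23.0
tool_pos: [514.4, 286.1, 54.8]
tool_rot: [2.435, 1.985, -0.0]
force: [-0.4, -0.3, -1.0]
grip_width: 0.62
```

Emit:
jog_arm:
  rotation:
    - [0,0,0]
    - [0,0,0]
    - [0,0,0]
  slide:
    - [0,0,0.0006]
    - [0,0,0.0006]
    - [0,0,0]
  claw: [0,0,0]

```text
time_s: 23.38
tool_pos: [514.4, 286.2, 54.4]
tool_rot: [2.435, 1.985, 0.0]
force: [-1.7, -1.7, 9.1]
grip_width: 0.617
```

Contact came at TCP z 54.4, against 54.2 expected. I release and rise.

Emit:
jog_arm:
  rotation:
    - [0,0,0]
    - [0,0,0]
    - [0,0,0]
    - [0,0,0]
    - [0,0,0]
    - [0,0,0]
    - [0,0,0]
    - [0,0,0]
    - [0,0,0]
    - [0,0,0]
    - [0,0,0]
  slide:
    - [0,0,0]
    - [0,0,0]
    - [0,0,0]
    - [0,0,0]
    - [0,0,-0.005]
    - [0,0,-0.015]
    - [0,0,-0.025]
    - [0,0,-0.03]
    - [0,0,-0.025]
    - [0,0,-0.015]
    - [0,0,0]
  claw: [0.67,0.75,0.8,0.9,1,1,1,1,1,1,1]

```text
time_s: 24.75
tool_pos: [514.9, 286.5, 169.9]
tool_rot: [2.435, 1.984, 0.004]
force: [0.6, 0.3, -0.6]
grip_width: 1.003
```

```bash
python3 - <<'E'
from h import *
f=robot.grab_frame('wrist'); im=f['color'].copy()
for b in blobs(f,'amber',300,60)[:4]+blobs(f,'pink',300,60)[:2]:print(b[:2],np.round(pix2w(f,b[0],42),1))
t=np.linspace(0,6.28,60)
P=np.c_[514.5+28*np.cos(t),286+28*np.sin(t),0*t+42]
cv2.polylines(im,[w2pix(f,P).astype(np.int32)],True,(0,0,255)); cv2.imwrite('pics/w9.png',im[:,:,::-1])
delta(453.5,107.5,170,-0.2)
E
```

```text
((np.float64(211.9), np.float64(100.4)), 15537) [496.  362.9  42. ]
((np.float64(256.6), np.float64(188.5)), 2658) [514.9 287.9  42. ]
((np.float64(166.9), np.float64(19.6)), 603) [478.2 423.8  42. ]
((np.float64(235.4), np.float64(342.1)), 1099) [462.1 136.   42. ]
t 24.8 tcp [514.4 286.  168.7] jaw -0.203 tilt [ 0.001 -0.     0.   ] F [-0.5 -1.  -0.3] g 1.0
turn z -0.003 slide mm [-187.1  -24.3   -1.3] j7 [-0.25  0.51 -0.49  1.74  0.28  0.97 -1.06]
```

View pics/w9.png

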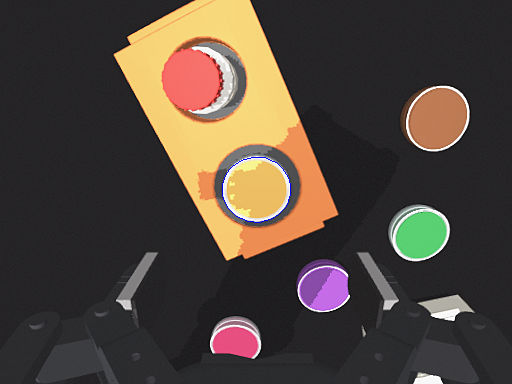

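Amber lies in the seat at (257,188), matching the projected circle. Pink is next.

Emit:
jog_arm:
  rotation:
    - [0,0,0]
    - [0,0,0]
    - [0,0,0]
    - [0,0,0]
    - [0,0,0]
    - [0,0,0]
    - [0,0,0]
    - [0,0,0]
  slide:
    - [-0.027,-0.0035,0]
    - [-0.032,-0.0041,0]
    - [-0.032,-0.0041,0]
    - [-0.032,-0.0041,0]
    - [-0.032,-0.0041,0]
    - [-0.032,-0.0041,0]
    - [0,0,0]
    - [0,0,0]
  claw: [1,1,1,1,1,1,1,1]

```text
time_s: 25.8
tool_pos: [453.1, 108.2, 168.2]
tool_rot: [-2.435, -1.984, 0.0]
force: [-0.4, 0.5, -0.3]
grip_width: 0.997
```

```bash
python3 - <<'E'
from h import *
f=robot.grab_frame('wrist'); cv2.imwrite('pics/w10.png',f['color'][:,:,::-1])
for b in blobs(f,'pink',300,60)[:2]:print(b[:2],np.round(pix2w(f,b[0],14),1))
delta(453.5,107.5,27,-0.2)
E
```

```text
((np.float64(258.1), np.float64(180.4)), 2398) [453.8 108.3  14. ]
t 25.85 tcp [453.2 108.6 168.3] jaw -0.202 tilt [-0. -0. -0.] F [ 0.2  0.5 -0. ] g 0.997
turn z -0.002 slide mm [ -1.1   0.5 141.3] j7 [ 0.07  0.33 -0.52  2.02  0.22  0.84 -0.77]
```

View pics/w10.png

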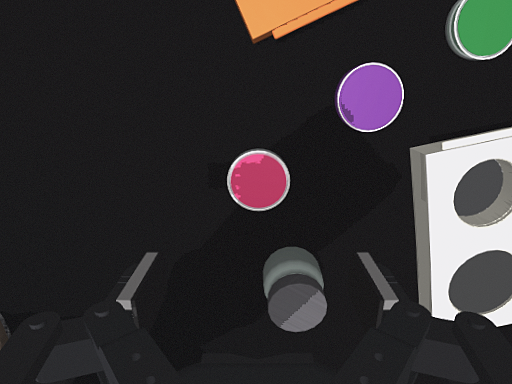

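Emit:
jog_arm:
  rotation:
    - [0,0,0]
    - [0,0,0]
    - [0,0,0]
    - [0,0,0]
    - [0,0,0]
    - [0,0,0]
    - [0,0,0]
    - [0,0,0]
    - [0,0,0]
    - [0,0,0]
    - [0,0,0]
    - [0,0,0]
    - [0,0,0]
    - [0,0,0]
    - [0,0,0]
    - [0,0,0]
    - [0,0,0]
    - [0,0,0]
  slide:
    - [-0.0005,0.0007,0.015]
    - [0,0,0.022]
    - [0,0,0.025]
    - [0,0,0.025]
    - [0,0,0.022]
    - [0,0,0.014]
    - [0,0,0.009]
    - [0,0,0.006]
    - [0,0,0.003]
    - [0,0,0]
    - [0,0,0]
    - [0,0,0]
    - [0,0,0]
    - [0,0,0]
    - [0,0,0]
    - [0,0,0]
    - [0,0,0]
    - [0,0,0]
  claw: [1,1,1,1,1,1,1,1,1,1,1,0.85,0.75,0.7,0.6,0,0,0]

```text
time_s: 28.1
tool_pos: [453.8, 107.2, 28.2]
tool_rot: [2.435, 1.985, 0.0]
force: [-1.9, -1.3, 12.2]
grip_width: 0.621
```

```bash
python3 - <<'E'
from h import *
delta(454,108,150,-0.2)
f=robot.grab_frame('wrist'); cv2.imwrite('pics/w11.png',f['color'][:,:,::-1])
E
```

```text
t 28.1 tcp [453.8 107.2  28.2] jaw -0.203 tilt [0. 0. 0.] F [-1.9 -1.3 12.2] g 0.621
turn z -0.003 slide mm [ 8.000e-01  1.000e-01 -1.218e+02] j7 [-0.05  0.55 -0.39  2.15  0.41  0.52 -0.95]
```

View pics/w11.png

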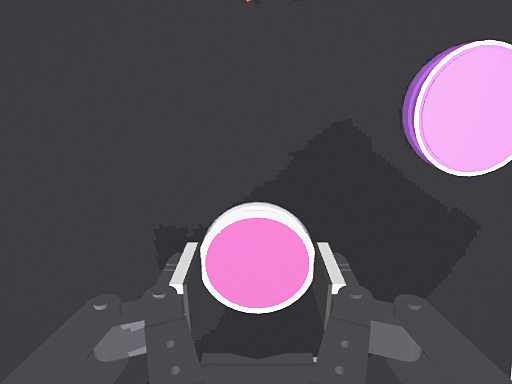

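Pink sits at (257,263) in the gripper, the same as amber did, so I aim for amber's release point.

Emit:
jog_arm:
  rotation:
    - [0,0,0]
    - [0,0,0]
    - [0,0,0]
    - [0,0,0]
    - [0,0,0]
    - [0,0,0]
    - [0,0,0]
    - [0,0,0]
  slide:
    - [0,0,-0.008]
    - [0,0,-0.015]
    - [0,0,-0.022]
    - [0,0,-0.025]
    - [0,0,-0.025]
    - [0,0,-0.02]
    - [0,0,-0.01]
    - [0,0,0]
  claw: [0,0,0,0,0,0,0,0]

```text
time_s: 29.15
tool_pos: [454.1, 107.2, 153.3]
tool_rot: [2.435, 1.984, 0.002]
force: [0.0, -0.7, -0.6]
grip_width: 0.617
```

```bash
python3 - <<'E'
from h import *
delta(514.4,286.2,150)
E
```

```text
t 29.15 tcp [454.1 107.2 153.3] jaw -0.203 tilt [ 0.001 -0.    -0.   ] F [ 0.  -0.7 -0.6] g 0.617
turn z 0 slide mm [187.5  22.9   3.4] j7 [ 0.07  0.35 -0.52  2.04  0.24  0.81 -0.79]
```

Emit:
jog_arm:
  rotation:
    - [0,0,0]
    - [0,0,0]
    - [0,0,0]
    - [0,0,0]
    - [0,0,0]
    - [0,0,0]
    - [0,0,0]
    - [0,0,0]
    - [0,0,0]
    - [0,0,0]
  slide:
    - [0.014,0.0017,0]
    - [0.025,0.003,0]
    - [0.03,0.0037,0]
    - [0.03,0.0037,0]
    - [0.03,0.0037,0]
    - [0.028,0.0034,0]
    - [0.02,0.0025,0]
    - [0.0105,0.0012,0]
    - [0,0,0]
    - [0,0,0]
  claw: [0,0,0,0,0,0,0,0,0,0]

```text
time_s: 30.4
tool_pos: [513.9, 285.1, 152.4]
tool_rot: [2.436, 1.983, -0.001]
force: [0.1, -0.0, 0.3]
grip_width: 0.62
```

```bash
python3 - <<'E'
from h import *
delta(514.4,286.2,70.2)
E
```

```text
t 30.4 tcp [513.9 285.1 152.4] jaw -0.204 tilt [-0.     0.001  0.   ] F [ 0.1 -0.   0.3] g 0.62
turn z 0 slide mm [ 1.3  0.3 82.2] j7 [-0.25  0.53 -0.49  1.75  0.3   0.94 -1.07]
```

Emit:
jog_arm:
  rotation:
    - [0,0,0]
    - [0,0,0]
    - [0,0,0]
    - [0,0,0]
    - [0,0,0]
    - [0,0,0]
    - [0,0,0]
    - [0,0,0]
    - [0,0,0]
  slide:
    - [0,0,0.012]
    - [0,0,0.02]
    - [0,0,0.018]
    - [0,0,0.012]
    - [0,0,0.008]
    - [0,0,0.005]
    - [0,0,0.003]
    - [0,0,0]
    - [0,0,0]
  claw: [0,0,0,0,0,0,0,0,0]

```text
time_s: 31.52
tool_pos: [514.2, 286.3, 74.9]
tool_rot: [2.435, 1.985, 0.001]
force: [0.4, 0.2, -0.4]
grip_width: 0.619
```

```bash
python3 - <<'E'
from h import *
delta(514.4,286.2,70.2)
f=robot.grab_frame('wrist'); cv2.imwrite('pics/w12.png',f['color'][:,:,::-1])
E
```

```text
t 31.52 tcp [514.2 286.3  74.9] jaw -0.203 tilt [ 0. -0.  0.] F [ 0.4  0.2 -0.4] g 0.619
turn z 0 slide mm [-0.1  0.2  4.7] j7 [-0.29  0.62 -0.45  1.82  0.37  0.79 -1.13]
```

View pics/w12.png

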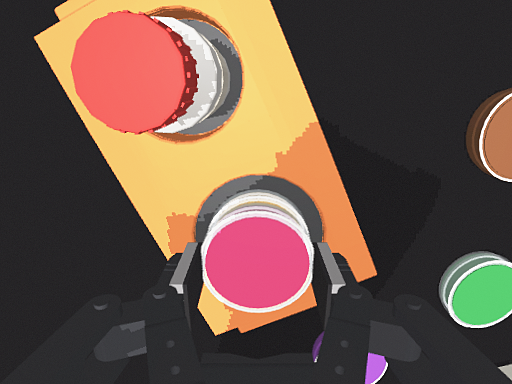

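Pink is within 0.3 mm of amber's release point, and the view shows it directly above amber.

Emit:
jog_arm:
  rotation:
    - [0,0,0]
    - [0,0,0]
    - [0,0,0]
    - [0,0,0]
    - [0,0,0]
    - [0,0,0]
  slide:
    - [0,0,0.001]
    - [0,0,0.001]
    - [0,0,0.001]
    - [0,0,0.0008]
    - [0,0,0]
    - [0,0,0]
  claw: [0,0,0,0,0,0]

```text
time_s: 32.33
tool_pos: [514.0, 286.2, 70.8]
tool_rot: [-2.435, -1.985, 0.0]
force: [-0.9, 1.2, 0.0]
grip_width: 0.613
```

Emit:
jog_arm:
  rotation:
    - [0,0,0]
    - [0,0,0]
    - [0,0,0]
  slide:
    - [0,0,0.0006]
    - [0,0,0.0006]
    - [0,0,0]
  claw: [0,0,0]

```text
time_s: 32.7
tool_pos: [514.1, 286.3, 70.4]
tool_rot: [2.435, 1.985, 0.001]
force: [-2.2, -2.8, 8.5]
grip_width: 0.619
```

Emit:
jog_arm:
  rotation:
    - [0,0,0]
    - [0,0,0]
    - [0,0,0]
    - [0,0,0]
    - [0,0,0]
    - [0,0,0]
    - [0,0,0]
    - [0,0,0]
    - [0,0,0]
    - [0,0,0]
    - [0,0,0]
  slide:
    - [0,0,0]
    - [0,0,0]
    - [0,0,0]
    - [0,0,0]
    - [0,0,-0.005]
    - [0,0,-0.015]
    - [0,0,-0.03]
    - [0,0,-0.035]
    - [0,0,-0.035]
    - [0,0,-0.03]
    - [0,0,0]
  claw: [0.67,0.75,0.8,0.9,1,1,1,1,1,1,1]

```text
time_s: 34.08
tool_pos: [515.1, 287.3, 223.3]
tool_rot: [2.434, 1.984, 0.009]
force: [1.4, 0.1, 0.0]
grip_width: 1.003
```

```bash
python3 - <<'E'
from h import *
f=robot.grab_frame('wrist'); im=f['color'].copy()
t=np.linspace(0,6.28,60)
for z in(42,58):
    P=np.c_[514.4+28*np.cos(t),286.2+28*np.sin(t),0*t+z]
    cv2.polylines(im,[w2pix(f,P).astype(np.int32)],True,(0,0,255))
im=np.hstack([f['color'][40:300,120:390],im[40:300,120:390]])
cv2.imwrite('pics/w13.png',cv2.resize(im[:,:,::-1],None,fx=1.45,fy=1.45))
f=robot.grab_frame('side');cv2.imwrite('pics/s13.png',cv2.resize(f['color'][230:384,180:320,::-1],None,fx=3.5,fy=3.5))
delta(504.7,-315,220,-0.2)
E
```

```text
t 34.17 tcp [514.  286.1 220.3] jaw -0.203 tilt [ 0.001 -0.    -0.   ] F [-0.4 -0.3 -1. ] g 0.999
turn z -0.003 slide mm [-5.910e+02  1.103e+02  1.000e-01] j7 [-0.23  0.46 -0.52  1.68  0.25  1.07 -1.03]
```

View pics/w13.png

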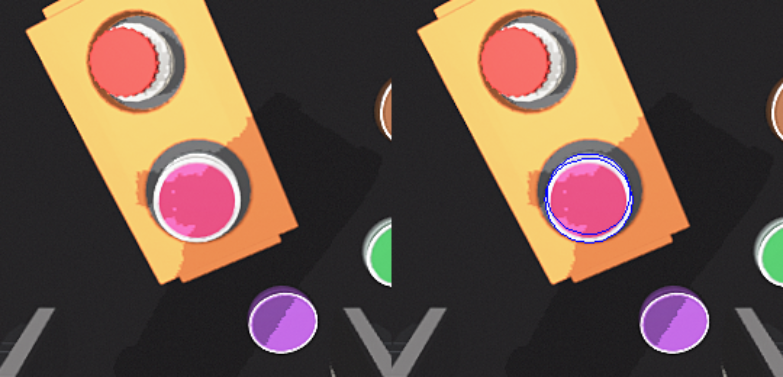

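View pics/s13.png

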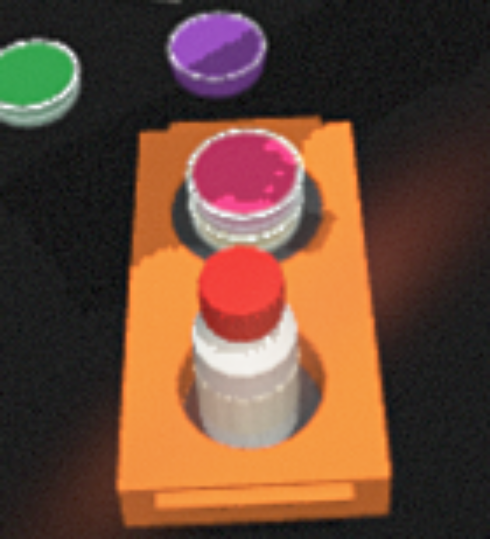

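Pink lies square on amber in both views. Now to the blue bottle.

Emit:
jog_arm:
  rotation:
    - [0,0,0]
    - [0,0,0]
    - [0,0,0]
    - [0,0,0]
    - [0,0,0]
    - [0,0,0]
    - [0,0,0]
    - [0,0,0]
    - [0,0,0]
    - [0,0,0]
    - [0,0,0]
    - [0,0,0]
    - [0,0,0]
    - [0,0,0]
    - [0,0,0]
    - [0,0,0]
    - [0,0,0]
    - [0,0,0]
    - [0,0,0]
    - [0,0,0]
  slide:
    - [-0.0328,0.0061,0]
    - [-0.0328,0.0061,0]
    - [-0.0328,0.0061,0]
    - [-0.0328,0.0061,0]
    - [-0.0328,0.0061,0]
    - [-0.0328,0.0061,0]
    - [-0.0328,0.0061,0]
    - [-0.0328,0.0061,0]
    - [-0.0328,0.0061,0]
    - [-0.0328,0.0061,0]
    - [-0.0328,0.0061,0]
    - [-0.0328,0.0061,0]
    - [-0.0328,0.0061,0]
    - [-0.0328,0.0061,0]
    - [-0.0328,0.0061,0]
    - [-0.0328,0.0061,0]
    - [-0.0328,0.0061,0]
    - [-0.0328,0.0061,0]
    - [0,0,0]
    - [0,0,0]
  claw: [1,1,1,1,1,1,1,1,1,1,1,1,1,1,1,1,1,1,1,1]

```text
time_s: 36.67
tool_pos: [502.1, -313.3, 218.8]
tool_rot: [-2.433, -1.984, 0.0]
force: [-0.3, 0.8, 0.6]
grip_width: 0.998
```

```bash
python3 - <<'E'
from h import *
f=robot.grab_frame('wrist'); im=f['color'].copy()
for b in blobs(f,'blue',200)[:2]:print(b[:2],np.round(pix2w(f,b[0],102),1))
t=np.linspace(0,6.28,60)
P=np.c_[505+17*np.cos(t),-315+17*np.sin(t),0*t+102]
cv2.polylines(im,[w2pix(f,P).astype(np.int32)],True,(0,255,0))
cv2.imwrite('pics/w14.png',im[:,:,::-1])
delta(505,-315,99,-0.2)
E
```

```text
((np.float64(262.5), np.float64(192.5)), 1487) [ 506.3 -312.5  102. ]
t 36.73 tcp [ 502.4 -312.9  219.1] jaw -0.202 tilt [-0.001 -0.001  0.   ] F [ 0.8  1.2 -0.8] g 1.001
turn z -0.002 slide mm [ -1.7   3.1 120.1] j7 [ 0.72  0.44 -0.35  1.68  0.17  1.06  0.11]
```

View pics/w14.png

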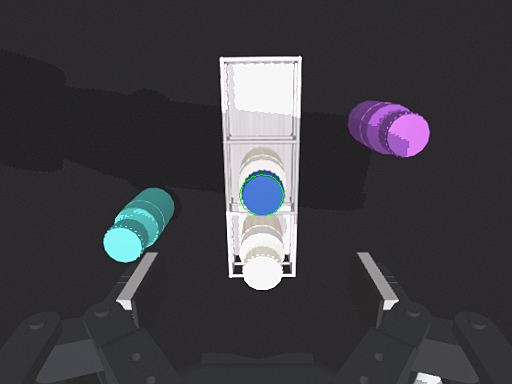

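The projected circle at (505,-315) lies on the blue cap at (262,194).

Emit:
jog_arm:
  rotation:
    - [0,0,0]
    - [0,0,0]
    - [0,0,0]
    - [0,0,0]
    - [0,0,0]
    - [0,0,0]
    - [0,0,0]
    - [0,0,0]
    - [0,0,0]
    - [0,0,0]
    - [0,0,0]
    - [0,0,0]
    - [0,0,0]
    - [0,0,0]
  slide:
    - [-0.0005,0.0031,0.02]
    - [0,0,0.025]
    - [0,0,0.025]
    - [0,0,0.025]
    - [0,0,0.015]
    - [0,0,0.01]
    - [0,0,0]
    - [0,0,0]
    - [0,0,0]
    - [0,0,0]
    - [0,0,0]
    - [0,0,0]
    - [0,0,0]
    - [0,0,0]
  claw: [1,1,1,1,1,1,1,1,0,0,0,0,0,0]

```text
time_s: 38.48
tool_pos: [505.7, -315.5, 100.1]
tool_rot: [2.435, 1.984, 0.0]
force: [-1.2, -0.9, 6.0]
grip_width: 0.381
```

```bash
python3 - <<'E'
from h import *
f=robot.grab_frame('wrist'); cv2.imwrite('pics/w15.png',f['color'][:,:,::-1])
delta(505,-315,250,-0.2)
E
```

```text
t 38.52 tcp [ 505.7 -315.5  100.1] jaw -0.203 tilt [ 0.001  0.    -0.   ] F [-1.   0.   5.9] g 0.379
turn z -0.003 slide mm [   0.3   -0.7 -149.9] j7 [ 0.69  0.58 -0.32  1.79  0.24  0.82  0.05]
```

View pics/w15.png

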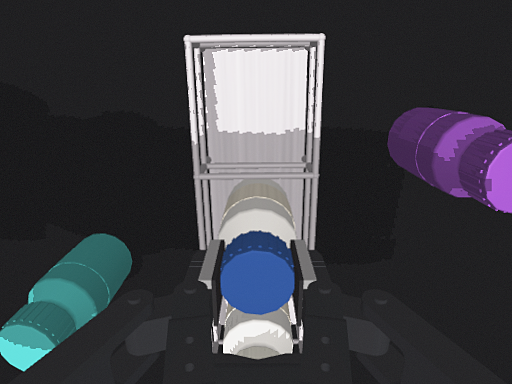

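The blue cap is gripped at (258,272). Lifting.

Emit:
jog_arm:
  rotation:
    - [0,0,0]
    - [0,0,0]
    - [0,0,0]
    - [0,0,0]
    - [0,0,0]
    - [0,0,0]
    - [0,0,0]
    - [0,0,0]
    - [0,0,0]
  slide:
    - [0,0,-0.008]
    - [0,0,-0.015]
    - [0,0,-0.02]
    - [0,0,-0.025]
    - [0,0,-0.025]
    - [0,0,-0.025]
    - [0,0,-0.02]
    - [0,0,-0.012]
    - [0,0,0]
  claw: [0,0,0,0,0,0,0,0,0]

```text
time_s: 39.65
tool_pos: [505.7, -315.4, 250.6]
tool_rot: [2.434, 1.984, 0.001]
force: [-0.8, 0.4, -0.5]
grip_width: 0.382
```

```bash
python3 - <<'E'
from h import *
delta(650.5,59,250)
E
```

```text
t 39.65 tcp [ 505.7 -315.4  250.6] jaw -0.203 tilt [ 0.002  0.001 -0.   ] F [-0.8  0.4 -0.5] g 0.382
turn z 0 slide mm [395.9  66.3   0.5] j7 [ 0.72  0.42 -0.36  1.63  0.16  1.12  0.12]
```

Emit:
jog_arm:
  rotation:
    - [0,0,0]
    - [0,0,0]
    - [0,0,0]
    - [0,0,0]
    - [0,0,0]
    - [0,0,0]
    - [0,0,0]
    - [0,0,0]
    - [0,0,0]
    - [0,0,0]
    - [0,0,0]
    - [0,0,0]
    - [0,0,0]
    - [0,0,0]
    - [0,0,0]
    - [0,0,0]
  slide:
    - [0.012,0.002,0]
    - [0.024,0.004,0]
    - [0.0325,0.00545,0]
    - [0.0325,0.00545,0]
    - [0.0325,0.00545,0]
    - [0.0325,0.00545,0]
    - [0.0325,0.00545,0]
    - [0.0325,0.00545,0]
    - [0.0325,0.00545,0]
    - [0.0325,0.00545,0]
    - [0.0325,0.00545,0]
    - [0.0325,0.00545,0]
    - [0.022,0.0037,0]
    - [0.0129,0.0021,0]
    - [0,0,0]
    - [0,0,0]
  claw: [0,0,0,0,0,0,0,0,0,0,0,0,0,0,0,0]

```text
time_s: 41.65
tool_pos: [650.0, 57.5, 249.4]
tool_rot: [2.436, 1.983, -0.001]
force: [-0.5, 0.7, -0.6]
grip_width: 0.381
```

```bash
python3 - <<'E'
from h import *
f=robot.grab_frame('wrist'); im=f['color'].copy()
t=np.linspace(0,6.28,60)
for x,y,r in((650.5,59,32),(652,-37,38)):
  P=np.c_[x+r*np.cos(t),y+r*np.sin(t),0*t+30]
  cv2.polylines(im,[w2pix(f,P).astype(np.int32)],True,(0,255,0))
cv2.imwrite('pics/w16.png',im[:,:,::-1])
delta(650.5,59,98.1)
E
```

```text
t 41.7 tcp [650.1  57.4 249.6] jaw -0.205 tilt [0.    0.001 0.   ] F [ 0.8  0.3 -0.8] g 0.376
turn z 0 slide mm [1.800e+00 1.000e-01 1.515e+02] j7 [ 0.1   0.52 -0.42  1.48  0.22  1.19 -0.56]
```

View pics/w16.png

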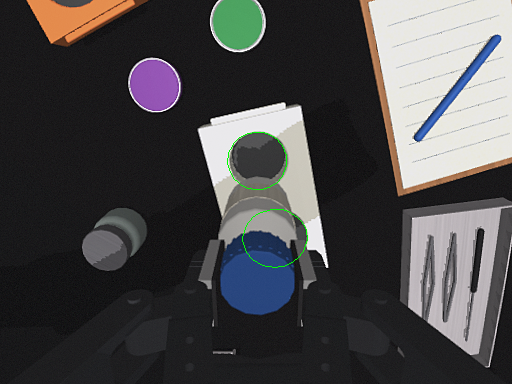

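The projected well circle coincides with the white carrier's well at (258,160).

Emit:
jog_arm:
  rotation:
    - [0,0,0]
    - [0,0,0]
    - [0,0,0]
    - [0,0,0]
    - [0,0,0]
    - [0,0,0]
    - [0,0,0]
    - [0,0,0]
    - [0,0,0]
    - [0,0,0]
    - [0,0,0]
    - [0,0,0]
  slide:
    - [0.0005,0,0.012]
    - [0,0,0.022]
    - [0,0,0.025]
    - [0,0,0.025]
    - [0,0,0.022]
    - [0,0,0.016]
    - [0,0,0.01]
    - [0,0,0.008]
    - [0,0,0.005]
    - [0,0,0.003]
    - [0,0,0]
    - [0,0,0]
  claw: [0,0,0,0,0,0,0,0,0,0,0,0]

```text
time_s: 43.2
tool_pos: [650.5, 59.6, 101.9]
tool_rot: [2.435, 1.985, 0.001]
force: [-0.6, 0.1, -0.5]
grip_width: 0.378
```

Emit:
jog_arm:
  rotation:
    - [0,0,0]
    - [0,0,0]
    - [0,0,0]
    - [0,0,0]
    - [0,0,0]
  slide:
    - [0,0,0.001]
    - [0,0,0.001]
    - [0,0,0.001]
    - [0,0,0]
    - [0,0,0]
  claw: [0,0,0,0,0]

```text
time_s: 43.82
tool_pos: [650.3, 59.6, 98.6]
tool_rot: [2.435, 1.985, -0.0]
force: [-0.8, -0.7, -1.4]
grip_width: 0.378
```

Emit:
jog_arm:
  rotation:
    - [0,0,0]
    - [0,0,0]
    - [0,0,0]
  slide:
    - [0,0,0.0006]
    - [0,0,0.0005]
    - [0,0,0]
  claw: [0,0,0]

```text
time_s: 44.2
tool_pos: [650.5, 59.7, 98.1]
tool_rot: [2.435, 1.985, 0.001]
force: [-1.0, -0.8, 4.7]
grip_width: 0.375
```

Emit:
jog_arm:
  rotation:
    - [0,0,0]
    - [0,0,0]
    - [0,0,0]
    - [0,0,0]
    - [0,0,0]
    - [0,0,0]
    - [0,0,0]
    - [0,0,0]
    - [0,0,0]
    - [0,0,0]
    - [0,0,0]
    - [0,0,0]
    - [0,0,0]
  slide:
    - [0,0,0]
    - [0,0,0]
    - [0,0,0]
    - [0,0,0]
    - [0,0,-0.005]
    - [0,0,-0.015]
    - [0,0,-0.025]
    - [0,0,-0.03]
    - [0,0,-0.03]
    - [0,0,-0.025]
    - [0,0,-0.015]
    - [0,0,-0.007]
    - [0,0,0]
  claw: [0.45,0.55,0.7,0.85,1,1,1,1,1,1,1,1,1]

```text
time_s: 45.82
tool_pos: [650.2, 59.5, 249.5]
tool_rot: [2.435, 1.985, -0.0]
force: [0.1, -0.2, 0.4]
grip_width: 0.998
```

```bash
python3 - <<'E'
from h import *
f=robot.grab_frame('wrist'); cv2.imwrite('pics/w17.png',f['color'][:,:,::-1])
for b in blobs(f,'green',200)[:2]:print(b[:2],np.round(pix2w(f,b[0],14),1))
delta(659.2,200.7,190,-0.2)
E
```

```text
((np.float64(237.7), np.float64(24.6)), 1980) [659.3 201.2  14. ]
t 45.88 tcp [650.   59.4 248.9] jaw -0.203 tilt [-0.001  0.     0.   ] F [-0.6 -0.3 -0.4] g 1.0
turn z -0.003 slide mm [140.3 -19.   58.8] j7 [ 0.1   0.52 -0.43  1.48  0.22  1.19 -0.56]
```

View pics/w17.png

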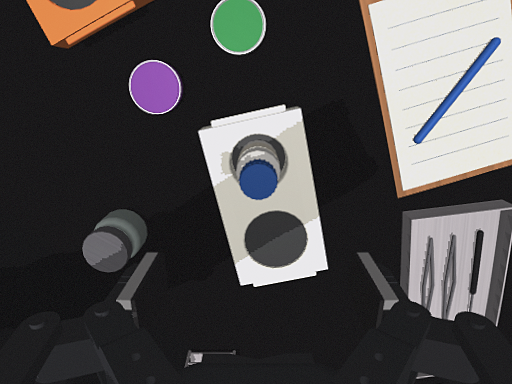

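Blue is upright in the white well (cap at (258,178)). Green is at (659,201) and the two cameras agree.

Emit:
jog_arm:
  rotation:
    - [0,0,0]
    - [0,0,0]
    - [0,0,0]
    - [0,0,0]
    - [0,0,0]
    - [0,0,0]
    - [0,0,0]
    - [0,0,0]
  slide:
    - [0.02,-0.003,0.005]
    - [0.03,-0.004,0.013]
    - [0.03,-0.004,0.014]
    - [0.03,-0.004,0.014]
    - [0.02,-0.003,0.012]
    - [0.0103,-0.001,0]
    - [0,0,0]
    - [0,0,0]
  claw: [1,1,1,1,1,1,1,1]

```text
time_s: 46.88
tool_pos: [660.6, 199.5, 192.1]
tool_rot: [2.436, 1.982, 0.001]
force: [-0.6, 0.5, -0.1]
grip_width: 0.997
```

```bash
python3 - <<'E'
from h import *
f=robot.grab_frame('wrist'); cv2.imwrite('pics/w18.png',f['color'][:,:,::-1])
for b in blobs(f,'green',200)[:2]:print(b[:2],np.round(pix2w(f,b[0],14),1))
delta(659.2,201,27,-0.2)
E
```

```text
((np.float64(255.4), np.float64(172.2)), 1952) [659.3 201.   14. ]
t 46.92 tcp [660.6 199.4 192.1] jaw -0.205 tilt [ 0.001  0.    -0.   ] F [-0.5 -0.3 -0.5] g 0.999
turn z -0.005 slide mm [  1.4  -1.9 165.1] j7 [-0.12  0.63 -0.42  1.44  0.27  1.13 -0.79]
```

View pics/w18.png

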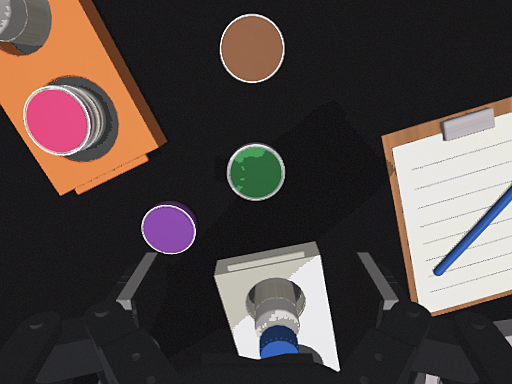

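Emit:
jog_arm:
  rotation:
    - [0,0,0]
    - [0,0,0]
    - [0,0,0]
    - [0,0,0]
    - [0,0,0]
    - [0,0,0]
    - [0,0,0]
    - [0,0,0]
    - [0,0,0]
    - [0,0,0]
    - [0,0,0]
    - [0,0,0]
    - [0,0,0]
    - [0,0,0]
    - [0,0,0]
    - [0,0,0]
    - [0,0,0]
    - [0,0,0]
    - [0,0,0]
  slide:
    - [0.0004,-0.0015,0.015]
    - [0,0,0.022]
    - [0,0,0.025]
    - [0,0,0.025]
    - [0,0,0.023]
    - [0,0,0.022]
    - [0,0,0.014]
    - [0,0,0.009]
    - [0,0,0.006]
    - [0,0,0.003]
    - [0,0,0]
    - [0,0,0]
    - [0,0,0]
    - [0,0,0]
    - [0,0,0]
    - [0,0,0]
    - [0,0,0]
    - [0,0,0]
    - [0,0,0]
  claw: [1,1,1,1,1,1,1,1,1,1,1,1,0.85,0.75,0.7,0.6,0,0,0]

```text
time_s: 49.3
tool_pos: [658.8, 201.6, 28.3]
tool_rot: [2.435, 1.984, 0.001]
force: [-1.7, -2.0, 5.6]
grip_width: 0.622
```

```bash
python3 - <<'E'
from h import *
f=robot.grab_frame('wrist'); cv2.imwrite('pics/w19.png',f['color'][:,:,::-1])
delta(659.2,201,180,-0.2)
E
```

```text
t 49.35 tcp [658.8 201.6  28.3] jaw -0.203 tilt [ 0.001 -0.     0.   ] F [-2.1 -1.2  5.6] g 0.618
turn z -0.003 slide mm [  -0.5    0.6 -151.7] j7 [-0.15  0.8  -0.37  1.57  0.35  0.84 -0.86]
```

View pics/w19.png

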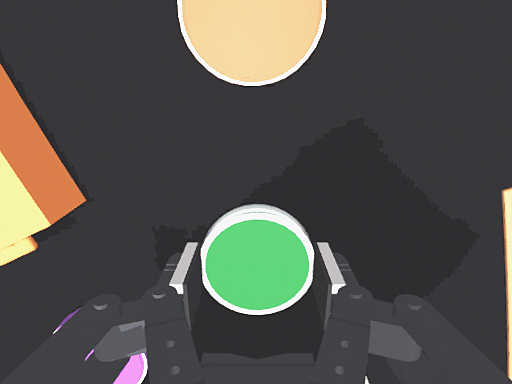

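Green is gripped at (257,265). I lift it clear of the blue bottle.

Emit:
jog_arm:
  rotation:
    - [0,0,0]
    - [0,0,0]
    - [0,0,0]
    - [0,0,0]
    - [0,0,0]
    - [0,0,0]
    - [0,0,0]
    - [0,0,0]
    - [0,0,0]
  slide:
    - [0,0,-0.008]
    - [0,0,-0.015]
    - [0,0,-0.022]
    - [0,0,-0.027]
    - [0,0,-0.028]
    - [0,0,-0.025]
    - [0,0,-0.02]
    - [0,0,-0.01]
    - [0,0,0]
  claw: [0,0,0,0,0,0,0,0,0]

```text
time_s: 50.48
tool_pos: [658.8, 201.6, 183.1]
tool_rot: [2.435, 1.984, 0.001]
force: [-0.9, -0.6, -1.3]
grip_width: 0.616
```

```bash
python3 - <<'E'
from h import *
delta(652,-37,182)
E
```

```text
t 50.48 tcp [658.8 201.6 183.1] jaw -0.203 tilt [ 0.001 -0.    -0.   ] F [-0.9 -0.6 -1.3] g 0.616
turn z 0 slide mm [-235.    41.5    1.1] j7 [-0.12  0.63 -0.42  1.46  0.27  1.11 -0.79]
```

Emit:
jog_arm:
  rotation:
    - [0,0,0]
    - [0,0,0]
    - [0,0,0]
    - [0,0,0]
    - [0,0,0]
    - [0,0,0]
    - [0,0,0]
    - [0,0,0]
    - [0,0,0]
    - [0,0,0]
    - [0,0,0]
  slide:
    - [-0.014,0.0025,0]
    - [-0.025,0.0044,0]
    - [-0.032,0.0057,0]
    - [-0.032,0.0057,0]
    - [-0.032,0.0057,0]
    - [-0.032,0.0057,0]
    - [-0.032,0.0057,0]
    - [-0.024,0.0042,0]
    - [-0.012,0.0019,0]
    - [0,0,0]
    - [0,0,0]
  claw: [0,0,0,0,0,0,0,0,0,0,0]

```text
time_s: 51.85
tool_pos: [651.7, -35.5, 182.4]
tool_rot: [-2.433, -1.986, -0.001]
force: [0.2, -1.0, -0.4]
grip_width: 0.618
```

```bash
python3 - <<'E'
from h import *
f=robot.grab_frame('wrist'); im=f['color'].copy()
t=np.linspace(0,6.28,60)
for x,y,r in((652,-37,38),):
  P=np.c_[x+r*np.cos(t),y+r*np.sin(t),0*t+30]
  cv2.polylines(im,[w2pix(f,P).astype(np.int32)],True,(0,255,0))
cv2.imwrite('pics/w20.png',im[:,:,::-1])
delta(652,-37,54.3)
E
```

```text
t 51.9 tcp [651.8 -35.4 182.4] jaw -0.201 tilt [-0.    -0.001 -0.   ] F [-0.5  0.  -0.3] g 0.617
turn z 0 slide mm [ -1.6   0.6 128.1] j7 [ 0.24  0.58 -0.42  1.56  0.25  1.06 -0.44]
```

View pics/w20.png

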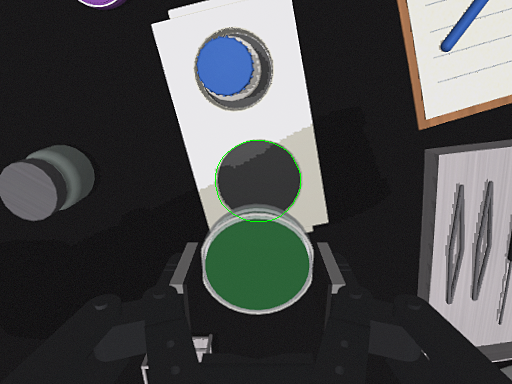

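The seat circle matches the recess. Descending.

Emit:
jog_arm:
  rotation:
    - [0,0,0]
    - [0,0,0]
    - [0,0,0]
    - [0,0,0]
    - [0,0,0]
    - [0,0,0]
    - [0,0,0]
    - [0,0,0]
    - [0,0,0]
    - [0,0,0]
    - [0,0,0]
  slide:
    - [-0.0005,0,0.014]
    - [0,0,0.022]
    - [0,0,0.025]
    - [0,0,0.024]
    - [0,0,0.018]
    - [0,0,0.01]
    - [0,0,0.006]
    - [0,0,0.004]
    - [0,0,0.002]
    - [0,0,0]
    - [0,0,0]
  claw: [0,0,0,0,0,0,0,0,0,0,0]

```text
time_s: 53.28
tool_pos: [651.9, -37.6, 57.9]
tool_rot: [2.435, 1.984, 0.001]
force: [0.2, -0.4, -0.4]
grip_width: 0.62
```

Emit:
jog_arm:
  rotation:
    - [0,0,0]
    - [0,0,0]
    - [0,0,0]
    - [0,0,0]
    - [0,0,0]
  slide:
    - [0,0,0.001]
    - [0,0,0.001]
    - [0,0,0.001]
    - [0,0,0]
    - [0,0,0]
  claw: [0,0,0,0,0]

```text
time_s: 53.9
tool_pos: [651.7, -37.6, 54.5]
tool_rot: [2.435, 1.985, -0.0]
force: [-0.2, -0.4, -0.7]
grip_width: 0.62
```

Emit:
jog_arm:
  rotation:
    - [0,0,0]
    - [0,0,0]
    - [0,0,0]
  slide:
    - [0,0,0.0006]
    - [0,0,0.0006]
    - [0,0,0]
  claw: [0,0,0]

```text
time_s: 54.28
tool_pos: [651.8, -37.5, 54.3]
tool_rot: [2.435, 1.984, 0.0]
force: [-3.7, -0.8, 8.6]
grip_width: 0.62
```

Emit:
jog_arm:
  rotation:
    - [0,0,0]
    - [0,0,0]
    - [0,0,0]
    - [0,0,0]
    - [0,0,0]
    - [0,0,0]
    - [0,0,0]
    - [0,0,0]
    - [0,0,0]
    - [0,0,0]
    - [0,0,0]
    - [0,0,0]
  slide:
    - [0,0,0]
    - [0,0,0]
    - [0,0,0]
    - [0,0,0]
    - [0,0,-0.005]
    - [0,0,-0.015]
    - [0,0,-0.03]
    - [0,0,-0.035]
    - [0,0,-0.035]
    - [0,0,-0.035]
    - [0,0,-0.025]
    - [0,0,0]
  claw: [0.67,0.75,0.8,0.9,1,1,1,1,1,1,1,1]

```text
time_s: 55.78
tool_pos: [653.0, -37.2, 236.8]
tool_rot: [2.433, 1.983, 0.006]
force: [-0.1, 0.2, -0.9]
grip_width: 0.998
```

```bash
python3 - <<'E'
from h import *
f=robot.grab_frame('wrist'); cv2.imwrite('pics/w21.png',f['color'][:,:,::-1])
f=robot.grab_frame('side'); cv2.imwrite('pics/s21.png',f['color'][:,:,::-1])
f=robot.grab_frame('top')
for col,z in [('red',100),('blue',100),('pink',58),('green',42)]:
    for c,a,m in blobs(f,col)[:1]: print(col,c,a,np.round(pix2w(f,c,z),1))
print(robot.get_state()['force'])
E
```

```text
red (np.float64(114.9), np.float64(196.2)) 150 [493.  374.1 100. ]
blue (np.float64(237.9), np.float64(137.7)) 106 [648.   59.1 100. ]
pink (np.float64(153.6), np.float64(191.3)) 256 [513.4 286.8  58. ]
green (np.float64(273.9), np.float64(145.5)) 112 [644.  -39.1  42. ]
[ 0.29150136 -0.19782805 -0.52963809]
```

View pics/w21.png

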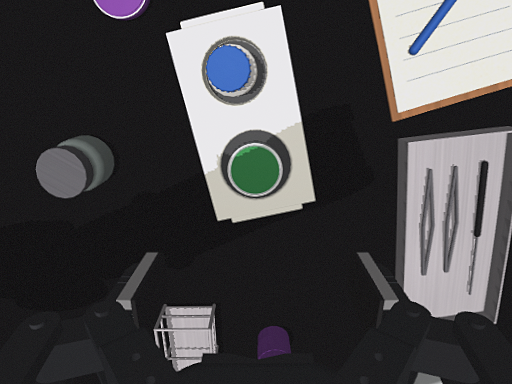

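View pics/s21.png

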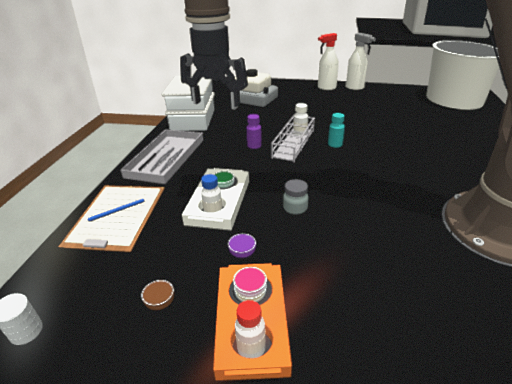

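The views show both kits complete, the white-capped bottle still in the rack, and the jar and look-alikes unmoved. I hand the job in.

```bash
python3 -c "
from plant import robot
print(robot.finish_job())"
```

```text
the job is handed in; nothing more can be done
None
```

Both kits are made up and the job is handed in, at about 56 s of the 120 s allowed.

- **Orange carrier:** the red-capped bottle is in the well. Amber is at the bottom of the seat and pink is on top; they were released within about 0.4 mm of each other.
- **White carrier:** the blue-capped bottle is in the well and the green dish is in the seat.
- **Left alone:** the white-capped bottle is still in the rack, and I did not touch the jar or the look-alikes.

Every piece was lowered until it touched down, at 5 to 9 N, then released and left upright. The contact heights matched the expected floor heights to within about 0.2 mm.

**Last checks:** the final wrist and side pictures show everything upright and in place, with the gripper clear and reading no contact force. From the top camera, red, blue and pink came out within about 3 mm of where I released them.

One check disagreed. The top camera put the green dish about 8 mm off in x. It showed only about half the green area it should (112 px against 207 before), so the arm or its shadow was probably hiding part of the dish. The wrist picture shows the dish centred in its seat.

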